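# Load a burn-in rack past its drop catches, work the contact pedal, refit the keeper bar

## Robot

A 6-joint arm with a two-finger parallel gripper is mounted at the origin on a cart in front of the work surface, level with it; the furniture and walls round the work are solid. World frame = base frame: x ahead of the robot, y to its left, z up, the work surface at z = 0. Lengths are in m, angles in rad, forces in N, time in s.
With the tool pointing down it reaches from about 0.35 to 0.925 m from the base axis. Payload 6.4 kg.
Tool frame: the origin (TCP) lies at the very end of the fingers, on their centre line; the grasp point (between the pads) lies ctrl.pinch_z behind it (ctrl.pinch_z is the distance from the TCP to the grasp point, in m); z points along the fingers, y is the line along which they close (so a half turn about z gives the same grasp; the last joint's range is limited). The gripper opens to 85 mm and grips with 20 to 120 N. Pads are 22 mm wide; open, the fingers measure 114 mm over their backs; the gripper's body (76 mm by 85 mm) begins 54 mm behind the grasp point. The pads swing forward as they close: fully open they stand 13 mm farther back than shut.
Start: joints at [1.098, 0.245, 1.558, -0, 1.339, -0.174], TCP at [0.191, 0.621, 0.231] pointing down, gripper open.
Joint ranges: [-3.13, 3.13], [-1.02, 2.26], [0.13, 2.54], [-0.95, 4.09], [0.21, 2.88], [-2.74, 2.74]. Speed limits (rad/s): [2.57, 2.57, 3.14, 3.14, 3.14, 3.14].

## Interface

Orientations are given as a 3x3 rotation matrix whose columns are the frame's x, y, z axes.
In Python, from bench import ctrl gives the robot as it stands.
- The arm moves only by the tool send_rows, never from a script. Its arguments are lists of equal length, an entry for each row: "slide": the shift along the world's x, y, z in mm, a list of three; "turn": the turn about the world's z in degrees. In form: {"slide": [[tx, ty, tz], ...], "turn": [turn, ...]}. A call has 1 to 5 rows; each row is the pose to reach, as a shift and turn from the pose commanded when the call began; what a row does not reach only later rows make up. A row lasts 1/12 s, in which the tool goes at most 41.7 mm and 7.16 degrees, less where a joint would pass 70% of its speed; a pose out of reach is approached as far as the arm can. A call with a gripper value outside its range is refused whole. "gripper" is the opening, from 0 (shut) to 1 (fully open), set as the call begins (left out, the last holds). The fingers move at their own pace and stop on an object; "grip_force" is the grip in N (left out, the last holds). Time passes only in rows, so rows that repeat a pose let the fingers close. It gives the time, the measured TCP pose, the force, the opening and the grip force at its end, in the units of the state.
- ctrl.get_obs(): the state, without advancing time (a new reading comes with each control period).
- ctrl.capture(name): name is "side" or "top"; returns the picture (384x512x3 uint8, red, green, blue); there is no depth.
- ctrl.camera_params(name): a dict with "K" (3x3 intrinsics, pixels), "rvec" (rotation vector, rad) and "tvec" (3), from world to camera coordinates, as OpenCV has them. Camera axes: x right, y down, z forward; pixel columns grow to the right and rows downward; lengths in m; the calibration is good to about 2 mm. A picture is of the moment at which its call begins. camera_params takes no time and is no camera call.
- ctrl.close_job(): hands the job in; it is judged then, once.
Trained networks look in the newest picture that a camera, given by its name, has taken for a name from the list of things; names that differ only in an ending like _2 or _b are one class to them, and where a whole thing is asked for, a point or a joint stands for the part that bears it (a point fixed in the world has none). Each returns a list of dicts, best first, with "confidence" (0 to 1); they miss things now and then, are a little off and sometimes report something else, mostly with a low value. They report only what shows in the picture. A call takes as long as a camera call. They do not tell look-alikes from the thing itself.
- ctrl.look_for(camera, thing): "position" ([x, y, z] in m, in world coordinates, good to about 4 mm: the middle of the surface that is visible of it).
- ctrl.outline_of(camera, thing): "pixels" (384x512 bool, what is visible of it).
The state is a dict: "clock": time; "joints": joint angles; "joint_velocities": joint speeds; "tau": joint torques, N m; "eef_pos": TCP position; "eef_rot": TCP orientation; "wrist_force": force on the tool from outside, world axes, zero at the start; "ft_torque": the same for the moment, N m; "gripper_width": opening from 0.0 (shut) to 1.0 (fully open); "grasp_force": force on a finger pad.
Only numpy, scipy, OpenCV 4.12 (cv2) and the standard library are available. Lean on these libraries where they do the work, as an engineer would, in place of code of your own. Each camera call takes 0.05 s, during which the arm holds its last target. There are 200 camera calls.

## Task

Lift the keeper bar out of the burn-in rack's saddles and lay it aside on the bench, then load every power module lying on the bench into the rack, one to a lane in whichever lanes you like: set it on the lane's infeed deck with its brass blade towards the back of the rack and slide it fully home, so that the module itself lifts the lane's hinged catch and the catch drops shut behind it; never lift or touch the catches with the gripper. When all modules are loaded, press the rack's spring pedal down to its stop, keep it down for a good second, then let it come all the way up. Finally set the keeper bar back flat in its saddles, and leave the bottle, the pot and the tape alone.

Things in the scene. Friction and masses are not known exactly. Their poses are not given: they have to be found in the camera images.
- rack: Dark steel and grey burn-in rack, fixed, 250 mm deep, 224 wide, pedal on its left (+y). Origin on the bench, mid front edge; +x points into the rack (loading direction), z up. Deck (lane floor) flat, 12 mm above the bench. Three lanes 56 mm wide, centres at y -70, 0, +70 mm (lane 0, 1, 2). x 20-103 mm: open infeed, guides 14 mm high flared to 63 mm; x 100-228: walls 34 mm high; backplane face at x 228.
- lane0_infeed (a point): Point on the deck of lane 0 (the right lane seen from the robot) where a module's origin goes when it is set on the infeed, 50 mm from the deck's front edge; axes as the rack's. The module's front is then 10 mm short of the catch's hinge.
- lane1_infeed (a point): Point on the deck of lane 1 (the middle lane seen from the robot) where a module's origin goes when it is set on the infeed, 50 mm from the deck's front edge; axes as the rack's. The module's front is then 10 mm short of the catch's hinge.
- lane2_infeed (a point): Point on the deck of lane 2 (the left lane seen from the robot) where a module's origin goes when it is set on the infeed, 50 mm from the deck's front edge; axes as the rack's. The module's front is then 10 mm short of the catch's hinge.
- lane0_home (a point): Point on the deck of lane 0 where a module's origin lies fully home against the backplane: 138 mm further in (+x) than lane0_infeed; axes as the rack's. At rack x 152-228 mm lips 34 to 38 mm above the deck overhang each lane side by 8 mm, so modules can only slide in; handles pass between. Over the backplane (x 239) the contact bar reaches 76 mm above the deck.
- lane1_home (a point): Point on the deck of lane 1 where a module's origin lies fully home against the backplane: 138 mm further in (+x) than lane1_infeed; axes as the rack's. At rack x 152-228 mm lips 34 to 38 mm above the deck overhang each lane side by 8 mm, so modules can only slide in; handles pass between. Over the backplane (x 239) the contact bar reaches 76 mm above the deck.
- lane2_home (a point): Point on the deck of lane 2 where a module's origin lies fully home against the backplane: 138 mm further in (+x) than lane2_infeed; axes as the rack's. At rack x 152-228 mm lips 34 to 38 mm above the deck overhang each lane side by 8 mm, so modules can only slide in; handles pass between. Over the backplane (x 239) the contact bar reaches 76 mm above the deck.
- catch0 (a joint): Steel catch of lane 0, rad: 0 = down on its stop, grows when lifted (to 1.0). Hinge on the lane's left wall at rack x 100, 38 mm above the deck (bracket to 47 mm); it points in and down over the strip 12 to 22 mm left of the lane's middle, tip 18 mm above the deck at x 141. A module pushed in lifts it to about 0.3 (under 1 N); it falls when the rear face passes x 146, 2 mm short of home and bars the way back (6 mm play).
- catch1 (a joint): Steel catch of lane 1, rad: 0 = down on its stop, grows when lifted (to 1.0). Hinge on the lane's left wall at rack x 100, 38 mm above the deck (bracket to 47 mm); it points in and down over the strip 12 to 22 mm left of the lane's middle, tip 18 mm above the deck at x 141. A module pushed in lifts it to about 0.3 (under 1 N); it falls when the rear face passes x 146, 2 mm short of home and bars the way back (6 mm play).
- catch2 (a joint): Steel catch of lane 2, rad: 0 = down on its stop, grows when lifted (to 1.0). Hinge on the lane's left wall at rack x 100, 38 mm above the deck (bracket to 47 mm); it points in and down over the strip 12 to 22 mm left of the lane's middle, tip 18 mm above the deck at x 141. A module pushed in lifts it to about 0.3 (under 1 N); it falls when the rear face passes x 146, 2 mm short of home and bars the way back (6 mm play).
- pedal (a joint): Sprung steel pedal plate (88 x 52 mm) on the left of the rack, rad: 0 = up, 0.30 = down on its stop. Hinge along the rack's y at its rear edge (rack x 126, y 149, z 20 mm); the front edge is raised towards the robot. About 5 N on the pad point starts it, about 9 N brings it to the stop; it springs up when let go. It lowers the contact bar.
- pedal_pad (a point): Point on the top face of the pedal, on its centre line, 68 mm in front of the hinge: press straight down here. It moves with the pedal, from 46 mm above the bench (up) to 26 mm (down).
- module0: Aluminium power module, 0.22 to 0.4 kg: body 80 (x) x 50 (y) x 30 mm high, on top a centred black handle plate 50 mm long (x), 12 mm thick (y), from 30 to 82 mm above the underside, to be gripped across its 12 mm. Origin at the centre of the underside; +x points to the end with the brass blade (7 mm long, enters the backplane), z up. May be absent.
- module1: Aluminium power module, 0.22 to 0.4 kg: body 80 (x) x 50 (y) x 30 mm high, on top a centred black handle plate 50 mm long (x), 12 mm thick (y), from 30 to 82 mm above the underside, to be gripped across its 12 mm. Origin at the centre of the underside; +x points to the end with the brass blade (7 mm long, enters the backplane), z up. May be absent.
- module2: Aluminium power module, 0.22 to 0.4 kg: body 80 (x) x 50 (y) x 30 mm high, on top a centred black handle plate 50 mm long (x), 12 mm thick (y), from 30 to 82 mm above the underside, to be gripped across its 12 mm. Origin at the centre of the underside; +x points to the end with the brass blade (7 mm long, enters the backplane), z up. May be absent.
- module0_front (a point): Middle of the front face (the end with the brass blade) of module 0, 40 mm ahead of its origin and 15 mm up.
- module1_front (a point): Middle of the front face (the end with the brass blade) of module 1, 40 mm ahead of its origin and 15 mm up.
- module2_front (a point): Middle of the front face (the end with the brass blade) of module 2, 40 mm ahead of its origin and 15 mm up.
- keeper_bar: Loose aluminium bar, about 0.25 kg, 222 mm long (its y) x 30 mm wide (x) x 14 mm thick, with a black handle plate upright in the middle, 50 mm long (y), 12 mm thick (x), from 14 to 64 mm above the underside, to be gripped across its 12 mm. Origin at the centre of the underside. Either way round fits. It starts in the saddles, lying across all infeeds and closing them.
- bar_seat (a point): Where the keeper bar's origin lies when the bar is seated: rack x 55, y 0, 16 mm above the deck; the bar's y lies along the rack's y. The two saddles (rack y -105 and +105) are 34 mm wide between steel posts that rise 26 mm above the deck, with flared tips above to 36 mm, 42 mm wide at the mouth. The bar takes 2 mm play each side.
- park (a point): A clear spot on the bench near its front edge, where the bar's middle can be put with the bar along world y. Any other clear spot will do.
- ipa_bottle: White bottle with red cap and thin spout, 40 mm wide, 115 mm high, origin under its centre; leave alone.
- flux_pot: Small white pot with black lid, 42 mm wide, 25 mm high, origin under its centre; leave alone.
- blue_tape: Roll of blue tape lying flat, 68 mm wide, 19 mm high, origin under its centre; leave alone.
Not all that is in view belongs to the job. What is shaped like the module0 but blue or brown is not meant.

How it is judged:
By the outcome, as a careful person would: the job done as asked, in the order asked, and still so for the second after the job is handed in, with the robot touching nothing.
Of module0, module1, module2 only 2 to 3 are there at a start; the rules pass over those that are not, and their reading is None.
At some moment in a run one of module0, module1, module2 may be knocked a few centimetres aside while the robot is not near it.
Once in a run the grip may slacken for a moment while it holds something.
It also fails if it takes over 210 s, if anything falls off the work surface, if the arm or the gripper's body presses on something with over 40 N, if the wrist force passes 120 N, or if a joint passes its speed limit or range.

## Working session

There is one attempt and no reset: what is moved stays moved. The work goes in short steps, Python scripts to look and compute and a tool call to move; the robot and the scene stay as the last step left them, time stands still between calls to the robot, and variables do not carry over. Pictures are saved under pics/ and viewed, at most 14 in all, crops included, and the job is handed in when it is done.

Besides the shell and the picture viewer there is one more tool, called after ">>>" in YAML: its name, and indented under it one key for each argument. send_rows: Moves the arm, as the interface text tells. Its arguments: {"type":"object","properties":{"slide":{"type":"array","items":{"type":"array","items":{"type":"number"}}},"turn":{"type":"array","items":{"type":"number"}},"gripper":{"type":"number"},"grip_force":{"type":"number"}},"required":["slide","turn"]}

```bash
mkdir -p pics; ls
cat > h.py <<'E'
import numpy as np, cv2
from bench import ctrl
def cam(n):
    p=ctrl.camera_params(n); return np.array(p["K"],float),np.array(p["rvec"],float).reshape(3),np.array(p["tvec"],float).reshape(3)
def proj(n,P):
    K,r,t=cam(n); return cv2.projectPoints(np.array(P,float).reshape(-1,3),r,t,K,None)[0].reshape(-1,2)
def ray(n,uv,z):
    "pixels -> world at height z"
    K,r,t=cam(n); R=cv2.Rodrigues(r)[0]; uv=np.array(uv,float).reshape(-1,2)
    d=(np.linalg.inv(K)@np.c_[uv,np.ones(len(uv))].T).T@R; c=-R.T@t
    return c+d*((z-c[2])/d[:,2])[:,None]
def snap(n,f=None):
    im=ctrl.capture(n)
    if f: cv2.imwrite(f"pics/{f}.png",cv2.cvtColor(im,cv2.COLOR_RGB2BGR))
    return im
E
python3 - <<'E'
from h import *
np.set_printoptions(precision=4,suppress=True)
o=ctrl.get_obs(); print(o["clock"],o["eef_pos"],o["eef_rot"],ctrl.pinch_z)
for n in("top","side"):
    K,r,t=cam(n); print(n,-cv2.Rodrigues(r)[0].T@t, K[0,0])
    snap(n,n+"0")
    for th in("rack","module0","keeper_bar","pedal","ipa_bottle","flux_pot","blue_tape"):
        print(th,[(np.round(d["position"],3).tolist(),round(d["confidence"],2)) for d in ctrl.look_for(n,th)])
E
```

```text
pics
0.0 [0.1911 0.6207 0.2301] [[-0.9557  0.2944 -0.0009]
 [ 0.2944  0.9557 -0.0018]
 [ 0.0004 -0.002  -1.    ]] 0.0187
top [-0.3982  0.0029  1.791 ] 448.3429218399891
rack [([0.529, 0.213, 0.012], 0.78)]
module0 [([0.444, -0.623, 0.032], 0.85), ([0.478, -0.045, 0.033], 0.78), ([0.509, -0.184, 0.03], 0.72), ([0.493, -0.311, 0.032], 0.66)]
keeper_bar [([0.433, 0.18, 0.043], 0.61), ([0.503, -0.186, 0.032], 0.26)]
pedal [([0.466, 0.329, 0.04], 0.61)]
ipa_bottle [([0.636, -0.221, 0.06], 0.41)]
flux_pot []
blue_tape [([0.514, -0.488, 0.022], 0.57)]
side [ 0.5011 -1.3179  0.7014] 384.81875469159587
rack [([0.533, 0.155, 0.031], 0.68)]
module0 [([0.492, -0.055, 0.032], 0.9), ([0.456, -0.643, 0.034], 0.89), ([0.507, -0.331, 0.029], 0.83), ([0.52, -0.193, 0.025], 0.68)]
keeper_bar [([0.445, 0.152, 0.04], 0.72), ([0.53, 0.153, 0.031], 0.69)]
pedal [([0.457, 0.319, 0.043], 0.39), ([0.531, 0.158, 0.036], 0.29), ([0.49, -0.056, 0.033], 0.19)]
ipa_bottle [([0.648, -0.239, 0.045], 0.61)]
flux_pot [([0.624, -0.332, 0.032], 0.6)]
blue_tape [([0.527, -0.501, 0.015], 0.68), ([0.491, -0.054, 0.027], 0.25)]
```

View pics/top0.png

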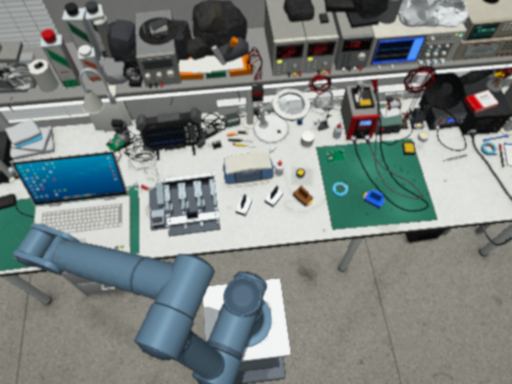

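View pics/side0.png

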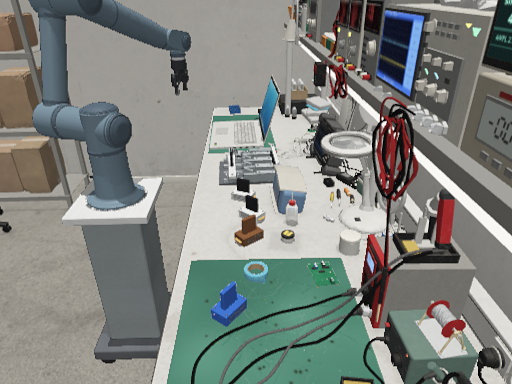

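Top picture: rack at (185,205), two aluminium modules at about (244,204) and (273,196). The brown (303,196) and blue (375,198) ones are look-alikes. Now zooming both views.

Run:
```python
import cv2
a=cv2.imread("pics/top0.png")[150:240,140:290]; cv2.imwrite("pics/topc.png",cv2.resize(a,None,fx=5.3,fy=5.3,interpolation=cv2.INTER_CUBIC))
a=cv2.imread("pics/side0.png")[135:245,205:315]; cv2.imwrite("pics/sidec.png",cv2.resize(a,None,fx=5.3,fy=5.3,interpolation=cv2.INTER_CUBIC))
```

```text
(no output)
```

View pics/topc.png

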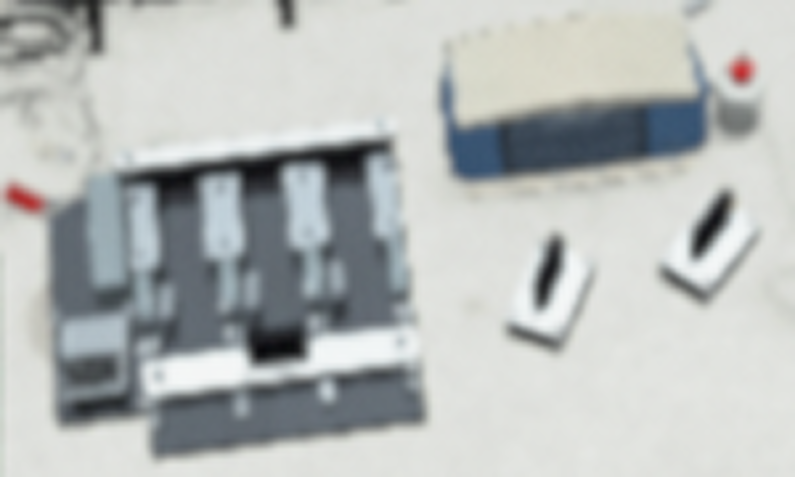

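View pics/sidec.png

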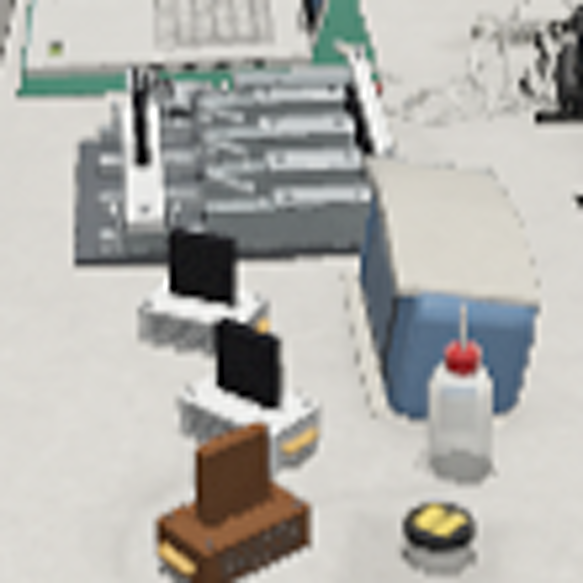

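```bash
cat >> h.py <<'E'
from scipy.optimize import minimize, least_squares
S=6
def box(x0,x1,y0,y1,z0,z1): return np.array([[x,y,z] for x in(x0,x1) for y in(y0,y1) for z in(z0,z1)],float)/1000
MOD=[box(-40,40,-25,25,0,30),box(-25,25,-6,6,30,82)]
BAR=[box(-15,15,-111,111,0,14),box(-6,6,-25,25,14,64)]
def place(P,x,y,z,a):
    c,s=np.cos(a),np.sin(a); return P@np.array([[c,s,0],[-s,c,0],[0,0,1]])+[x,y,z]
def sil(n,parts,pose,roi):
    u0,v0,w,h=roi; m=np.zeros((h*S,w*S),np.uint8)
    for P in parts:
        q=(proj(n,place(P,*pose))-[u0-.5,v0-.5])*S-.5
        cv2.fillConvexPoly(m,cv2.convexHull((q*16).astype(np.int32)),255,shift=4)
    return cv2.resize(m,(w,h),interpolation=cv2.INTER_AREA)/255.
def fit(parts,z,masks,p0):
    "masks: {cam: bool mask}; returns x,y,yaw and residual"
    d=[]
    for n,m in masks.items():
        v,u=np.nonzero(m); roi=(u.min()-8,v.min()-8,int(np.ptp(u))+17,int(np.ptp(v))+17)
        d.append((n,roi,m[roi[1]:roi[1]+roi[3],roi[0]:roi[0]+roi[2]].astype(float)))
    f=lambda p:sum(np.abs(sil(n,parts,(p[0],p[1],z,p[2]),r)-m).sum()/m.sum() for n,r,m in d)
    best=None
    for da in(-.3,0,.3):
        s=np.array([[0,0,da],[.012,0,da],[0,.012,da],[.005,.005,da+.2]])+p0
        r=minimize(f,p0,method="Nelder-Mead",options=dict(initial_simplex=s,xatol=1e-4,fatol=1e-4,maxiter=300))
        if best is None or r.fun<best.fun: best=r
    return best.x,best.fun
def masks_at(thing,P,cams=("top","side"),tol=18):
    out={}
    for n in cams:
        q=proj(n,P)[0]; c=[(d["confidence"],d["pixels"]) for d in ctrl.outline_of(n,thing)]
        c=[(k,m) for k,m in c if np.linalg.norm(np.array(np.nonzero(m))[::-1].mean(1)-q)<tol]
        if c: out[n]=max(c,key=lambda t:t[0])[1]
    return out
E
python3 - <<'E'
from h import *
np.set_printoptions(precision=4,suppress=True)
for th,parts,z,P,a in(("module0",MOD,0,(.485,-.05,.035),-.45),("module0",MOD,0,(.515,-.188,.035),-.6),("keeper_bar",BAR,.028,(.44,.166,.045),.13)):
    M=masks_at(th,P); p0=[P[0],P[1],a]
    print(th,{n:int(m.sum()) for n,m in M.items()})
    for s in ([M]+[{n:m} for n,m in M.items()]): print(list(s),*fit(parts,z,s,p0))
# rack by hand points
tc=lambda p:(np.array(p)+.5)/5.3-.5+[140,150]; sc=lambda p:(np.array(p)+.5)/5.3-.5+[205,135]
T=[((0,112,0),(152,457)),((0,-112,0),(425,421)),((40,-111,42),(418,361)),((70,-111,42),(416,328)),((70,111,42),(143,365)),((40,111,42),(145,398))]
Sd=[((0,-112,0),(75,265)),((40,-111,42),(127,215)),((70,-111,42),(163,215))]
def res(p,k):
    r=[]
    if k!=1: r.append(proj("top",place(np.array([a for a,_ in T])/1000,p[0],p[1],0,p[2]))-[tc(b) for _,b in T])
    if k!=0: r.append(proj("side",place(np.array([a for a,_ in Sd])/1000,p[0],p[1],0,p[2]))-[sc(b) for _,b in Sd])
    return np.concatenate(r).ravel()
for k in(0,1,2):
    r=least_squares(res,[.385,.16,.13],args=(k,)); print("rack",r.x,r.fun.round(1), place(np.array([[.055,0,.028]]),r.x[0],r.x[1],0,r.x[2]))
E
```

```text
module0 {'top': 231, 'side': 360}
['top', 'side'] [ 0.4908 -0.0467 -0.4304] 0.37821690292278526
['top'] [ 0.4887 -0.0459 -0.4404] 0.10518631695102283
['side'] [ 0.4914 -0.0478 -0.4449] 0.258714596949891
module0 {'top': 220, 'side': 391}
['top', 'side'] [ 0.519  -0.1849 -0.8069] 0.4587535046569198
['top'] [ 0.5177 -0.1844 -0.7237] 0.12249554367201426
['side'] [ 0.5198 -0.1863 -0.9047] 0.29486986610500976
keeper_bar {'top': 416, 'side': 142}
['top', 'side'] [0.4427 0.1795 0.0291] 0.5085861321776814
['top'] [0.4411 0.1776 0.0358] 0.11571455505279034
['side'] [0.4439 0.1873 0.049 ] 0.3411488539077603
rack [0.3877 0.1776 0.0311] [ 0.3  0.9  0.6  0.7  0.  -0.3 -0.3 -0.3 -0.3 -0.6 -0.3 -0.5] [[0.4426 0.1793 0.028 ]]
rack [ 0.4017  0.1835 -0.0726] [ 0.  -0.  -0.4 -0.   0.3  0. ] [[0.4566 0.1795 0.028 ]]
rack [0.3885 0.1777 0.037 ] [ 0.3  0.8  0.6  0.4 -0.1 -0.6 -0.4 -0.6 -0.4 -0.6 -0.4 -0.5 -0.3  0.7
 -0.6  0.2  0.1 -0.1] [[0.4434 0.1797 0.028 ]]
```

>>> send_rows:
  slide:
    - [84,-147,0]
    - [84,-147,0]
    - [84,-147,0]
    - [84,-147,0]
    - [84,-147,0]
  turn: [-24,-24,-24,-24,-24]
  gripper: 0.45
  grip_force: 60

```text
clock: 1.52
eef_pos: [0.2777, 0.47, 0.231]
eef_rot: [[-0.749, 0.662, 0.001], [0.662, 0.749, -0.002], [-0.002, -0.001, -1.0]]
wrist_force: [0.1, 0.9, -0.9]
gripper_width: 0.449
grasp_force: 0.0
```

>>> send_rows:
  slide:
    - [84,-147,0]
    - [84,-147,0]
    - [84,-147,0]
    - [84,-147,0]
    - [84,-147,0]
  turn: [-24,-24,-24,-24,-24]

```text
clock: 1.93
eef_pos: [0.362, 0.3232, 0.2316]
eef_rot: [[-0.414, 0.91, 0.002], [0.91, 0.414, -0.001], [-0.002, 0.001, -1.0]]
wrist_force: [0.3, -1.0, -0.6]
gripper_width: 0.454
grasp_force: 0.0
```

>>> send_rows:
  slide:
    - [84,-147,-60]
    - [84,-147,-60]
    - [84,-147,-60]
    - [84,-147,-60]
    - [84,-147,-60]
  turn: [-23,-23,-23,-23,-23]

```text
clock: 2.35
eef_pos: [0.4442, 0.1772, 0.1696]
eef_rot: [[-0.029, 1.0, -0.002], [1.0, 0.029, -0.001], [-0.001, -0.002, -1.0]]
wrist_force: [-1.3, 0.8, -0.2]
gripper_width: 0.451
grasp_force: 0.0
```

>>> send_rows:
  slide:
    - [-1,2,-30]
    - [-1,2,-60]
    - [-1,2,-85]
    - [-1,2,-105]
    - [-1,2,-115]
  turn: [0,0,0,0,0]

```text
clock: 2.77
eef_pos: [0.4405, 0.1827, 0.0537]
eef_rot: [[-0.034, 0.999, -0.004], [0.999, 0.034, -0.0], [-0.0, -0.004, -1.0]]
wrist_force: [-0.5, -0.2, -0.5]
gripper_width: 0.448
grasp_force: 0.0
```

>>> send_rows:
  slide:
    - [0,0,0]
    - [0,0,0]
    - [0,0,0]
    - [0,0,0]
    - [0,0,0]
  turn: [0,0,0,0,0]
  gripper: 0

```text
clock: 3.18
eef_pos: [0.4429, 0.1824, 0.0572]
eef_rot: [[-0.033, 0.999, 0.002], [0.999, 0.033, 0.0], [0.0, 0.002, -1.0]]
wrist_force: [-1.3, -0.4, -2.7]
gripper_width: 0.131
grasp_force: 61.6
```

>>> send_rows:
  slide:
    - [0,0,0]
    - [0,0,0]
    - [0,0,0]
    - [0,0,0]
    - [0,0,0]
  turn: [0,0,0,0,0]

```text
clock: 3.6
eef_pos: [0.443, 0.1824, 0.0571]
eef_rot: [[-0.033, 0.999, 0.001], [0.999, 0.033, 0.0], [0.0, 0.001, -1.0]]
wrist_force: [-1.1, 1.0, 6.2]
gripper_width: 0.131
grasp_force: 62.9
```

>>> send_rows:
  slide:
    - [0,0,15]
    - [0,0,40]
    - [0,0,70]
    - [0,0,100]
    - [0,0,100]
  turn: [0,0,0,0,0]

```text
clock: 4.02
eef_pos: [0.446, 0.1827, 0.1621]
eef_rot: [[-0.033, 0.999, 0.011], [0.999, 0.033, 0.001], [0.001, 0.011, -1.0]]
wrist_force: [0.8, -0.1, -1.4]
gripper_width: 0.129
grasp_force: 61.8
```

Run:
```python
from h import *
im=snap("top","top1"); a=cv2.cvtColor(im[140:260,130:450],cv2.COLOR_RGB2BGR); cv2.imwrite("pics/top1c.png",cv2.resize(a,None,fx=2.5,fy=2.5,interpolation=cv2.INTER_CUBIC))
print(ray("top",[(230,244),(270,240),(310,236),(340,230)],0).round(3))
```

```text
[[ 0.321  0.03   0.   ]
 [ 0.32  -0.142  0.   ]
 [ 0.318 -0.316  0.   ]
 [ 0.331 -0.45   0.   ]]
```

View pics/top1c.png

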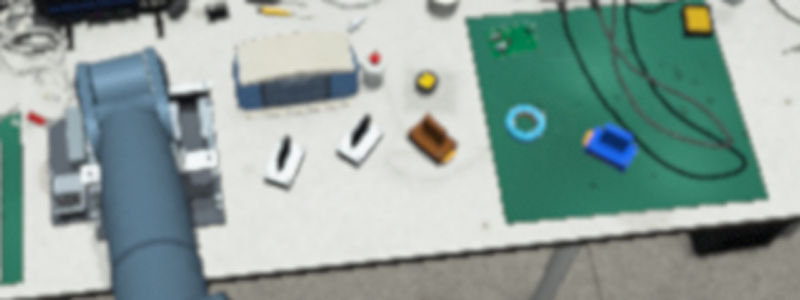

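Rack and modules unchanged; bench edge is at x≈0.32. I park the bar at about (0.375, -0.11).

>>> send_rows:
  slide:
    - [-8,-35,0]
    - [-17,-70,0]
    - [-26,-105,0]
    - [-34,-140,0]
    - [-38,-160,0]
  turn: [0,0,0,0,0]

```text
clock: 4.48
eef_pos: [0.402, 0.0202, 0.1539]
eef_rot: [[-0.031, 1.0, -0.004], [1.0, 0.031, -0.0], [-0.0, -0.004, -1.0]]
wrist_force: [0.4, 1.0, -3.3]
gripper_width: 0.131
grasp_force: 61.7
```

>>> send_rows:
  slide:
    - [-8,-35,0]
    - [-17,-70,0]
    - [-26,-105,-20]
    - [-33,-130,-40]
    - [-33,-133,-60]
  turn: [0,0,0,0,0]

```text
clock: 4.9
eef_pos: [0.3696, -0.1136, 0.0944]
eef_rot: [[-0.028, 1.0, -0.001], [1.0, 0.028, -0.001], [-0.001, -0.001, -1.0]]
wrist_force: [0.7, 0.0, -1.6]
gripper_width: 0.133
grasp_force: 61.6
```

>>> send_rows:
  slide:
    - [0,0,-20]
    - [0,0,-35]
    - [0,0,-45]
    - [0,0,-52]
    - [0,0,-58]
  turn: [0,0,0,0,0]

```text
clock: 5.32
eef_pos: [0.3699, -0.11, 0.0364]
eef_rot: [[-0.033, 0.999, -0.003], [0.999, 0.033, 0.002], [0.002, -0.003, -1.0]]
wrist_force: [-0.5, -0.9, -3.2]
gripper_width: 0.133
grasp_force: 61.6
```

>>> send_rows:
  slide:
    - [0,0,-3]
    - [0,0,-6]
    - [0,0,-7]
    - [0,0,-8]
    - [0,0,-8]
  turn: [0,0,0,0,0]

```text
clock: 5.73
eef_pos: [0.3716, -0.1109, 0.0306]
eef_rot: [[-0.033, 0.999, 0.001], [0.999, 0.033, -0.0], [-0.0, 0.001, -1.0]]
wrist_force: [-0.3, 0.5, -1.7]
gripper_width: 0.125
grasp_force: 61.6
```

>>> send_rows:
  slide:
    - [0,0,-1]
    - [0,0,-1]
    - [0,0,-1]
    - [0,0,-1]
    - [0,0,-1]
  turn: [0,0,0,0,0]
  gripper: 0.45

```text
clock: 6.15
eef_pos: [0.3716, -0.111, 0.0296]
eef_rot: [[-0.033, 0.999, 0.001], [0.999, 0.033, -0.0], [-0.0, 0.001, -1.0]]
wrist_force: [-0.7, -0.2, 0.1]
gripper_width: 0.447
grasp_force: 0.0
```

>>> send_rows:
  slide:
    - [0,0,20]
    - [0,0,50]
    - [0,0,90]
    - [0,0,120]
    - [0,0,120]
  turn: [7,14,21,28,35]

```text
clock: 6.57
eef_pos: [0.3751, -0.1131, 0.1562]
eef_rot: [[-0.605, 0.796, 0.011], [0.796, 0.605, -0.007], [-0.013, 0.004, -1.0]]
wrist_force: [1.4, -1.1, 0.3]
gripper_width: 0.448
grasp_force: 0.0
```

```bash
cat > look.py <<'E'
from h import *
import sys
np.set_printoptions(precision=4,suppress=True)
for n in("top","side"): snap(n,f"{sys.argv[1]}_{n}")
for th,parts,z,P,a in(("module0",MOD,0,(.489,-.046,.035),-.44),("module0",MOD,0,(.518,-.185,.035),-.74),("keeper_bar",BAR,0,(.372,-.11,.03),.03)):
    M=masks_at(th,P)
    for s in ([M]+[{n:m} for n,m in M.items()]):
        if s: print(th,list(s),*fit(parts,z,s,[P[0],P[1],a]))
E
python3 look.py a
```

```text
module0 ['side'] [ 0.4916 -0.0479 -0.5068] 0.22970402253042135
module0 ['side'] [ 0.4916 -0.0479 -0.5068] 0.22970402253042135
module0 ['top', 'side'] [ 0.5172 -0.1967 -0.2063] 4.217012687427912
module0 ['top'] [ 0.5122 -0.2002 -0.2198] 3.7191176470588236
module0 ['side'] [ 0.521  -0.186  -0.7971] 0.25984236831987695
keeper_bar ['top', 'side'] [ 0.3715 -0.1172  0.0401] 0.4920805896742954
keeper_bar ['top'] [ 0.3693 -0.1158  0.0333] 0.3166869107525016
keeper_bar ['side'] [ 0.3727 -0.119   0.038 ] 0.11686003120971569
```

>>> send_rows:
  slide:
    - [35,20,0]
    - [69,40,0]
    - [92,53,0]
    - [115,66,0]
    - [115,66,0]
  turn: [7,14,21,26.4,26.4]

```text
clock: 7.38
eef_pos: [0.4888, -0.0431, 0.1487]
eef_rot: [[-0.895, 0.445, -0.0], [0.445, 0.895, 0.001], [0.0, 0.001, -1.0]]
wrist_force: [0.3, -0.0, 0.1]
gripper_width: 0.449
grasp_force: 0.0
```

>>> send_rows:
  slide:
    - [0,0,-30]
    - [0,0,-60]
    - [0,0,-85]
    - [0,0,-98]
    - [0,0,-100]
  turn: [0,0,0,0,0]

```text
clock: 7.8
eef_pos: [0.4829, -0.0441, 0.0455]
eef_rot: [[-0.892, 0.451, -0.008], [0.451, 0.892, 0.002], [0.008, -0.001, -1.0]]
wrist_force: [0.4, 0.8, -0.1]
gripper_width: 0.453
grasp_force: 0.0
```

>>> send_rows:
  slide:
    - [2,-2,2]
    - [2,-2,2]
    - [2,-2,2]
    - [2,-2,2]
    - [2,-2,2]
  turn: [0,0,0,0,0]
  gripper: 0
  grip_force: 90

```text
clock: 8.22
eef_pos: [0.4889, -0.047, 0.0522]
eef_rot: [[-0.893, 0.45, 0.002], [0.45, 0.893, -0.001], [-0.002, 0.0, -1.0]]
wrist_force: [-0.0, 0.3, 0.7]
gripper_width: 0.123
grasp_force: 89.9
```

>>> send_rows:
  slide:
    - [0,0,0]
    - [0,0,0]
    - [0,0,0]
    - [0,0,0]
    - [0,0,0]
  turn: [0,0,0,0,0]

```text
clock: 8.63
eef_pos: [0.4889, -0.047, 0.0522]
eef_rot: [[-0.893, 0.45, 0.001], [0.45, 0.893, -0.0], [-0.001, 0.0, -1.0]]
wrist_force: [-0.9, 0.3, 6.1]
gripper_width: 0.122
grasp_force: 90.7
```

>>> send_rows:
  slide:
    - [0,0,15]
    - [0,0,40]
    - [0,0,65]
    - [0,0,65]
    - [0,0,65]
  turn: [7,14,21,28,28]

```text
clock: 9.05
eef_pos: [0.489, -0.047, 0.1174]
eef_rot: [[-1.0, -0.024, 0.003], [-0.024, 1.0, -0.001], [-0.002, -0.001, -1.0]]
wrist_force: [-0.5, 0.4, -3.0]
gripper_width: 0.124
grasp_force: 89.4
```

>>> send_rows:
  slide:
    - [-10,38,0]
    - [-20,76,0]
    - [-30,114,0]
    - [-36,140,0]
    - [-36,140,0]
  turn: [0.6,0.6,0.6,0.6,0.6]

```text
clock: 9.47
eef_pos: [0.449, 0.097, 0.1141]
eef_rot: [[-0.999, -0.034, -0.005], [-0.034, 0.999, 0.002], [0.005, 0.002, -1.0]]
wrist_force: [1.2, 0.4, -2.9]
gripper_width: 0.127
grasp_force: 89.7
```

>>> send_rows:
  slide:
    - [-6,30,0]
    - [-12,60,0]
    - [-18,80,0]
    - [-18,86,0]
    - [-18,86,0]
  turn: [0,0,0,0,0]

```text
clock: 9.88
eef_pos: [0.4333, 0.1798, 0.1151]
eef_rot: [[-0.999, -0.033, -0.002], [-0.033, 0.999, -0.001], [0.002, -0.0, -1.0]]
wrist_force: [0.8, -0.3, -2.2]
gripper_width: 0.124
grasp_force: 90.0
```

Run:
```python
from h import *
a=np.hstack([cv2.resize(snap(n)[r[1]:r[1]+80,r[0]:r[0]+80],None,fx=4.9,fy=4.9,interpolation=cv2.INTER_CUBIC) for n,r in(("top",(145,165)),("side",(205,135)))])
cv2.imwrite("pics/b.png",a[:,:,::-1])
print(ctrl.get_obs()["eef_pos"],ctrl.get_obs()["wrist_force"])
```

```text
[0.43412157 0.17849949 0.11554543] [ 0.34901974 -0.35660157 -2.43375658]
```

View pics/b.png

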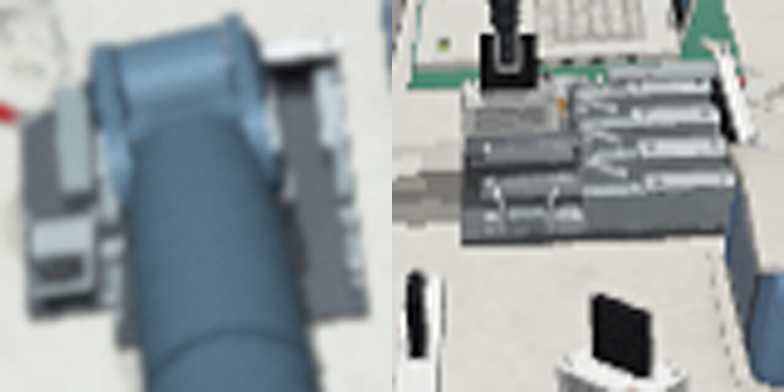

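The side view shows the module above the middle lane, blade at the back. Lowering.

>>> send_rows:
  slide:
    - [0,0,-12]
    - [0,0,-24]
    - [0,0,-36]
    - [0,0,-44]
    - [0,0,-47]
  turn: [0,0,0,0,0]

```text
clock: 10.4
eef_pos: [0.4336, 0.178, 0.0678]
eef_rot: [[-1.0, -0.031, -0.003], [-0.031, 1.0, -0.001], [0.003, -0.001, -1.0]]
wrist_force: [0.1, 0.5, -2.1]
gripper_width: 0.124
grasp_force: 90.1
```

>>> send_rows:
  slide:
    - [0,0,-2]
    - [0,0,-3]
    - [0,0,-4]
    - [0,0,-4]
    - [0,0,-4]
  turn: [0,0,0,0,0]

```text
clock: 10.82
eef_pos: [0.4347, 0.1793, 0.0657]
eef_rot: [[-0.999, -0.033, 0.001], [-0.033, 0.999, 0.0], [-0.001, 0.0, -1.0]]
wrist_force: [0.5, -0.1, -2.6]
gripper_width: 0.12
grasp_force: 90.1
```

>>> send_rows:
  slide:
    - [0,0,-1]
    - [0,0,-2]
    - [0,0,-2]
    - [0,0,-2]
    - [0,0,-2]
  turn: [0,0,0,0,0]

```text
clock: 11.23
eef_pos: [0.4348, 0.1795, 0.0642]
eef_rot: [[-0.999, -0.033, 0.001], [-0.033, 0.999, 0.0], [-0.001, 0.0, -1.0]]
wrist_force: [-3.3, 0.1, 5.4]
gripper_width: 0.121
grasp_force: 90.9
```

>>> send_rows:
  slide:
    - [8,0.3,0]
    - [16,0.5,0]
    - [24,0.8,0]
    - [32,1.1,0]
    - [40,1.4,0]
  turn: [0,0,0,0,0]

```text
clock: 11.65
eef_pos: [0.4745, 0.1809, 0.0643]
eef_rot: [[-0.999, -0.033, -0.001], [-0.033, 0.999, 0.0], [0.001, 0.0, -1.0]]
wrist_force: [-5.6, 1.1, 8.3]
gripper_width: 0.125
grasp_force: 91.7
```

>>> send_rows:
  slide:
    - [8,0.3,0]
    - [16,0.5,0]
    - [24,0.8,0]
    - [30,1,0]
    - [30,1,0]
  turn: [0,0,0,0,0]

```text
clock: 12.07
eef_pos: [0.5062, 0.1818, 0.0642]
eef_rot: [[-0.999, -0.033, 0.003], [-0.033, 0.999, 0.0], [-0.003, 0.0, -1.0]]
wrist_force: [0.9, 0.8, 2.5]
gripper_width: 0.123
grasp_force: 90.9
```

>>> send_rows:
  slide:
    - [8,0.3,0]
    - [16,0.5,0]
    - [24,0.8,0]
    - [32,1.1,0]
    - [40,1.4,0]
  turn: [0,0,0,0,0]

```text
clock: 12.48
eef_pos: [0.5442, 0.1834, 0.0643]
eef_rot: [[-0.999, -0.033, -0.001], [-0.033, 0.999, 0.0], [0.001, 0.0, -1.0]]
wrist_force: [-6.8, 0.4, 10.3]
gripper_width: 0.118
grasp_force: 91.8
```

>>> send_rows:
  slide:
    - [6,0.2,0]
    - [12,0.4,0]
    - [16,0.6,0]
    - [20,0.7,0]
    - [22,0.8,0]
  turn: [0,0,0,0,0]

```text
clock: 12.9
eef_pos: [0.5664, 0.1842, 0.0643]
eef_rot: [[-0.999, -0.033, -0.001], [-0.033, 0.999, 0.0], [0.001, 0.0, -1.0]]
wrist_force: [-6.6, 0.6, 10.1]
gripper_width: 0.126
grasp_force: 91.9
```

>>> send_rows:
  slide:
    - [2,0.1,0]
    - [4,0.1,0]
    - [6,0.2,0]
    - [8,0.3,0]
    - [9,0.3,0]
  turn: [0,0,0,0,0]

```text
clock: 13.32
eef_pos: [0.5751, 0.1844, 0.0643]
eef_rot: [[-0.999, -0.033, -0.001], [-0.033, 0.999, 0.0], [0.001, 0.0, -1.0]]
wrist_force: [-6.2, 0.8, 8.7]
gripper_width: 0.126
grasp_force: 91.6
```

>>> send_rows:
  slide:
    - [1,0,0]
    - [1.5,0,0]
    - [2,0,0]
    - [2,0,0]
    - [2,0,0]
  turn: [0,0,0,0,0]

```text
clock: 13.73
eef_pos: [0.5768, 0.1844, 0.0643]
eef_rot: [[-0.999, -0.033, -0.001], [-0.033, 0.999, 0.0], [0.001, 0.0, -1.0]]
wrist_force: [-5.8, 0.5, 9.4]
gripper_width: 0.123
grasp_force: 91.7
```

>>> send_rows:
  slide:
    - [0.7,0,0]
    - [1.4,0,0]
    - [2,0,0]
    - [2.5,0,0]
    - [2.5,0,0]
  turn: [0,0,0,0,0]

```text
clock: 14.15
eef_pos: [0.5771, 0.1844, 0.0645]
eef_rot: [[-0.999, -0.034, -0.008], [-0.034, 0.999, -0.001], [0.008, -0.001, -1.0]]
wrist_force: [-16.3, -1.1, 17.9]
gripper_width: 0.124
grasp_force: 93.0
```

>>> send_rows:
  slide:
    - [0.7,0,0]
    - [1.4,0,0]
    - [1.4,0,0]
    - [1.4,0,0]
    - [-1.5,0,0]
  turn: [0,0,0,0,0]

```text
clock: 14.57
eef_pos: [0.5768, 0.1844, 0.0643]
eef_rot: [[-0.999, -0.034, -0.004], [-0.034, 0.999, -0.001], [0.004, -0.0, -1.0]]
wrist_force: [-2.4, -0.2, 5.1]
gripper_width: 0.123
grasp_force: 91.3
```

>>> send_rows:
  slide:
    - [0,0,0]
    - [0,0,0]
    - [0,0,0]
    - [0,0,0]
    - [0,0,0]
  turn: [0,0,0,0,0]
  gripper: 0.3

```text
clock: 14.98
eef_pos: [0.5785, 0.184, 0.0631]
eef_rot: [[-0.999, -0.033, -0.0], [-0.033, 0.999, -0.0], [0.0, -0.0, -1.0]]
wrist_force: [-0.6, -0.0, 0.1]
gripper_width: 0.3
grasp_force: 0.0
```

>>> send_rows:
  slide:
    - [0,0,20]
    - [0,0,50]
    - [0,0,90]
    - [0,-30,110]
    - [-10,-60,110]
  turn: [0,0,0,0,0]

```text
clock: 15.4
eef_pos: [0.573, 0.1242, 0.1802]
eef_rot: [[-0.999, -0.035, 0.013], [-0.035, 0.999, 0.0], [-0.013, -0.0, -1.0]]
wrist_force: [0.4, -0.3, 0.5]
gripper_width: 0.302
grasp_force: 0.0
```

>>> send_rows:
  slide:
    - [-10,-38,0]
    - [-20,-76,0]
    - [-30,-114,0]
    - [-40,-152,0]
    - [-44,-180,0]
  turn: [-7,-14,-21,-28,-35]

```text
clock: 15.82
eef_pos: [0.5232, -0.0584, 0.1732]
eef_rot: [[-0.833, 0.553, -0.0], [0.553, 0.833, -0.001], [-0.0, -0.001, -1.0]]
wrist_force: [0.4, -0.4, 0.2]
gripper_width: 0.298
grasp_force: 0.0
```

```bash
python3 look.py c
python3 - <<'E'
from h import *
a=np.hstack([cv2.resize(cv2.imread(f"pics/c_{n}.png")[r[1]:r[1]+80,r[0]:r[0]+80],None,fx=4.9,fy=4.9,interpolation=cv2.INTER_CUBIC) for n,r in(("top",(145,165)),("side",(205,135)))])
cv2.imwrite("pics/c.png",a)
E
```

```text
module0 ['top', 'side'] [ 0.52   -0.1854 -0.7758] 0.48683881712054966
module0 ['top'] [ 0.5167 -0.1864 -0.625 ] 0.2132401475441662
module0 ['side'] [ 0.5204 -0.185  -0.8341] 0.2499976376092606
keeper_bar ['top', 'side'] [ 0.3718 -0.1164  0.0372] 0.2672707576311329
keeper_bar ['top'] [ 0.3696 -0.1148  0.0294] 0.09782994404258225
keeper_bar ['side'] [ 0.3731 -0.1191  0.0308] 0.09643374128174759
```

View pics/c.png

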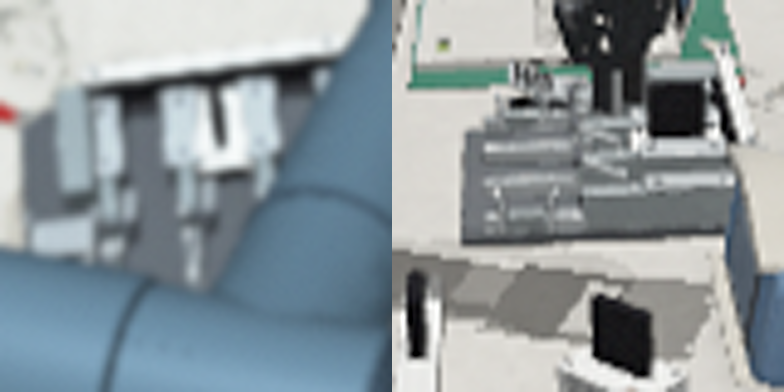

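>>> send_rows:
  slide:
    - [-1,-38,0]
    - [-2,-76,0]
    - [-4,-110,-20]
    - [-4,-128,-30]
    - [-4,-128,-40]
  turn: [-5,-10.4,-10.4,-10.4,-10.4]
  gripper: 0.5

```text
clock: 16.63
eef_pos: [0.5206, -0.1862, 0.1327]
eef_rot: [[-0.724, 0.69, 0.0], [0.69, 0.724, -0.001], [-0.001, -0.0, -1.0]]
wrist_force: [0.2, 0.5, -0.2]
gripper_width: 0.5
grasp_force: 0.0
```

>>> send_rows:
  slide:
    - [0,0,-20]
    - [0,0,-40]
    - [0,0,-60]
    - [0,0,-75]
    - [0,0,-80]
  turn: [0,0,0,0,0]

```text
clock: 17.05
eef_pos: [0.519, -0.1813, 0.0504]
eef_rot: [[-0.727, 0.687, -0.004], [0.687, 0.727, 0.003], [0.005, -0.001, -1.0]]
wrist_force: [-0.8, 0.6, -0.9]
gripper_width: 0.498
grasp_force: 0.0
```

>>> send_rows:
  slide:
    - [0,0,0]
    - [0,0,0]
    - [0,0,0]
    - [0,0,0]
    - [0,0,0]
  turn: [0,0,0,0,0]

```text
clock: 17.47
eef_pos: [0.5211, -0.1842, 0.0544]
eef_rot: [[-0.725, 0.688, 0.002], [0.688, 0.725, -0.001], [-0.002, 0.0, -1.0]]
wrist_force: [0.4, 0.3, -0.3]
gripper_width: 0.5
grasp_force: 0.0
```

Close (2 mm lower) and lift.

>>> send_rows:
  slide:
    - [-1,0,-2]
    - [-1,0,-2]
    - [-1,0,-2]
    - [-1,0,-2]
    - [-1,0,-2]
  turn: [0,0,0,0,0]
  gripper: 0

```text
clock: 17.88
eef_pos: [0.5194, -0.184, 0.0514]
eef_rot: [[-0.725, 0.689, 0.0], [0.689, 0.725, -0.0], [-0.0, -0.0, -1.0]]
wrist_force: [0.1, 0.4, -0.2]
gripper_width: 0.122
grasp_force: 88.0
```

>>> send_rows:
  slide:
    - [0,0,0]
    - [0,0,0]
    - [0,0,0]
    - [0,0,0]
    - [0,0,0]
  turn: [0,0,0,0,0]

```text
clock: 18.3
eef_pos: [0.5194, -0.1839, 0.0514]
eef_rot: [[-0.725, 0.689, 0.0], [0.689, 0.725, -0.0], [-0.0, -0.0, -1.0]]
wrist_force: [0.2, 0.7, 1.6]
gripper_width: 0.126
grasp_force: 88.2
```

>>> send_rows:
  slide:
    - [0,0,15]
    - [0,0,40]
    - [0,0,65]
    - [0,0,65]
    - [0,0,65]
  turn: [7,14,21,28,35]

```text
clock: 18.72
eef_pos: [0.5201, -0.1843, 0.1176]
eef_rot: [[-0.99, 0.142, 0.002], [0.142, 0.99, -0.001], [-0.003, -0.001, -1.0]]
wrist_force: [-0.4, 1.0, -4.6]
gripper_width: 0.123
grasp_force: 87.9
```

>>> send_rows:
  slide:
    - [-10,35,0]
    - [-20,70,0]
    - [-30,105,0]
    - [-40,140,0]
    - [-46,163,0]
  turn: [3,6,8,10.1,10.1]

```text
clock: 19.13
eef_pos: [0.4709, -0.018, 0.1149]
eef_rot: [[-1.0, -0.03, -0.003], [-0.03, 1.0, 0.002], [0.003, 0.002, -1.0]]
wrist_force: [0.0, -1.3, -3.6]
gripper_width: 0.123
grasp_force: 88.7
```

>>> send_rows:
  slide:
    - [-10,35,0]
    - [-20,70,0]
    - [-30,105,0]
    - [-36,125,0]
    - [-37,130,0]
  turn: [0,0,0,0,0]

```text
clock: 19.55
eef_pos: [0.434, 0.1118, 0.1151]
eef_rot: [[-1.0, -0.031, -0.003], [-0.031, 1.0, 0.001], [0.003, 0.001, -1.0]]
wrist_force: [0.7, -0.7, -2.9]
gripper_width: 0.127
grasp_force: 88.8
```

>>> send_rows:
  slide:
    - [0,0,-10]
    - [0,0,-20]
    - [0,0,-30]
    - [0,0,-36]
    - [0,0,-36]
  turn: [0,0,0,0,0]

```text
clock: 19.97
eef_pos: [0.4349, 0.1082, 0.0778]
eef_rot: [[-1.0, -0.026, -0.005], [-0.026, 1.0, -0.0], [0.005, 0.0, -1.0]]
wrist_force: [-0.3, -0.5, -2.7]
gripper_width: 0.122
grasp_force: 88.7
```

Run:
```python
from h import *
a=np.hstack([cv2.resize(snap(n)[r[1]:r[1]+80,r[0]:r[0]+80],None,fx=4.9,fy=4.9,interpolation=cv2.INTER_CUBIC) for n,r in(("top",(145,165)),("side",(205,135)))])
cv2.imwrite("pics/d.png",a[:,:,::-1])
print(ctrl.get_obs()["eef_pos"],ctrl.get_obs()["eef_rot"][:,1],ctrl.get_obs()["wrist_force"])
```

```text
[0.4362175  0.10846505 0.07965987] [-2.62402401e-02  9.99655665e-01  2.33240541e-05] [ 0.20942975 -0.34693081 -2.71506169]
```

View pics/d.png

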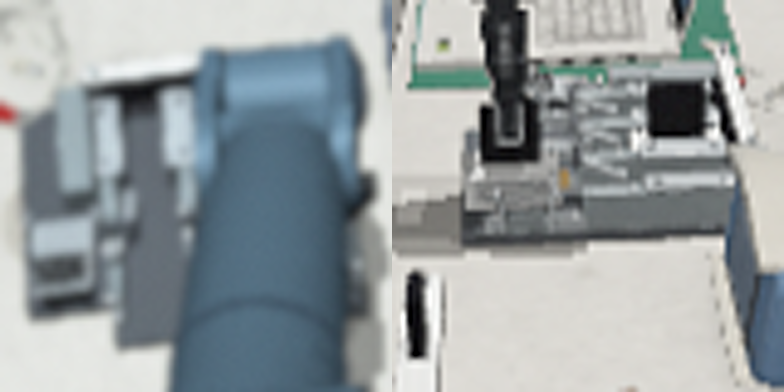

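Module over lane 0, blade to the back. Lower 16 mm with +0.4° turn, then slide.

>>> send_rows:
  slide:
    - [0,0.4,-5]
    - [0,0.4,-9]
    - [0,0.4,-12]
    - [0,0.4,-14]
    - [0,0.4,-16]
  turn: [0.4,0.4,0.4,0.4,0.4]

```text
clock: 20.48
eef_pos: [0.4363, 0.1095, 0.0641]
eef_rot: [[-0.999, -0.035, -0.0], [-0.035, 0.999, -0.0], [0.0, -0.0, -1.0]]
wrist_force: [0.1, 0.3, -2.7]
gripper_width: 0.123
grasp_force: 88.8
```

>>> send_rows:
  slide:
    - [0,0,-0.3]
    - [0,0,-0.5]
    - [0,0,-0.5]
    - [0,0,-0.5]
    - [0,0,-0.5]
  turn: [0,0,0,0,0]

```text
clock: 20.9
eef_pos: [0.4365, 0.1095, 0.064]
eef_rot: [[-0.999, -0.035, 0.0], [-0.035, 0.999, -0.0], [-0.0, -0.0, -1.0]]
wrist_force: [-1.0, 0.4, -3.1]
gripper_width: 0.126
grasp_force: 88.8
```

>>> send_rows:
  slide:
    - [7,0.2,0]
    - [14,0.5,0]
    - [21,0.7,0]
    - [28,1,0]
    - [34,1.2,0]
  turn: [0,0,0,0,0]

```text
clock: 21.32
eef_pos: [0.4713, 0.1107, 0.0638]
eef_rot: [[-0.999, -0.034, -0.0], [-0.034, 0.999, -0.0], [0.0, -0.0, -1.0]]
wrist_force: [-0.3, 0.1, -3.7]
gripper_width: 0.125
grasp_force: 88.7
```

>>> send_rows:
  slide:
    - [7,0.2,0]
    - [14,0.5,0]
    - [21,0.7,0]
    - [28,1,0]
    - [34,1.2,0]
  turn: [0,0,0,0,0]

```text
clock: 21.73
eef_pos: [0.5052, 0.1119, 0.0638]
eef_rot: [[-0.999, -0.034, 0.0], [-0.034, 0.999, 0.0], [-0.0, 0.0, -1.0]]
wrist_force: [1.1, 0.0, -2.8]
gripper_width: 0.125
grasp_force: 88.7
```

>>> send_rows:
  slide:
    - [7,0.2,-0.6]
    - [14,0.5,-0.6]
    - [21,0.7,-0.6]
    - [28,1,-0.6]
    - [34,1.2,-0.6]
  turn: [0,0,0,0,0]

```text
clock: 22.15
eef_pos: [0.5392, 0.1131, 0.0634]
eef_rot: [[-0.999, -0.035, 0.0], [-0.035, 0.999, -0.0], [-0.0, -0.0, -1.0]]
wrist_force: [-2.4, -0.3, 1.4]
gripper_width: 0.124
grasp_force: 89.4
```

>>> send_rows:
  slide:
    - [7,0.2,0]
    - [14,0.5,0]
    - [20,0.7,0]
    - [26,0.9,0]
    - [31,1.1,0]
  turn: [0,0,0,0,0]

```text
clock: 22.57
eef_pos: [0.5701, 0.1142, 0.0634]
eef_rot: [[-0.999, -0.034, 0.0], [-0.034, 0.999, -0.0], [-0.0, -0.0, -1.0]]
wrist_force: [-3.7, 0.2, 3.9]
gripper_width: 0.12
grasp_force: 89.7
```

>>> send_rows:
  slide:
    - [1.5,0,0]
    - [3,0.1,0]
    - [4.5,0.1,0]
    - [6,0.2,0]
    - [7,0.2,0]
  turn: [0,0,0,0,0]

```text
clock: 22.98
eef_pos: [0.5764, 0.1145, 0.0634]
eef_rot: [[-0.999, -0.035, -0.0], [-0.035, 0.999, 0.0], [0.0, 0.0, -1.0]]
wrist_force: [-6.0, 0.8, 8.4]
gripper_width: 0.126
grasp_force: 90.3
```

>>> send_rows:
  slide:
    - [0.7,0,0]
    - [1.4,0,0]
    - [2,0,0]
    - [2.5,0,0]
    - [3,0,0]
  turn: [0,0,0,0,0]

```text
clock: 23.4
eef_pos: [0.5793, 0.1145, 0.0634]
eef_rot: [[-0.999, -0.035, -0.0], [-0.035, 0.999, 0.0], [0.0, 0.0, -1.0]]
wrist_force: [-6.3, -0.1, 8.4]
gripper_width: 0.123
grasp_force: 90.2
```

>>> send_rows:
  slide:
    - [0.7,0,0]
    - [1.4,0,0]
    - [2,0,0]
    - [2.5,0,0]
    - [2.5,0,0]
  turn: [0,0,0,0,0]

```text
clock: 23.82
eef_pos: [0.5794, 0.1145, 0.0635]
eef_rot: [[-0.999, -0.035, -0.007], [-0.035, 0.999, -0.0], [0.007, -0.0, -1.0]]
wrist_force: [-15.4, -0.7, 16.3]
gripper_width: 0.129
grasp_force: 91.6
```

>>> send_rows:
  slide:
    - [0.7,0,0]
    - [1.4,0,0]
    - [1.4,0,0]
    - [1.4,0,0]
    - [-1.5,0,0]
  turn: [0,0,0,0,0]

```text
clock: 24.23
eef_pos: [0.5792, 0.1145, 0.0634]
eef_rot: [[-0.999, -0.035, -0.003], [-0.035, 0.999, -0.0], [0.003, -0.0, -1.0]]
wrist_force: [-1.4, 0.2, 0.5]
gripper_width: 0.121
grasp_force: 89.7
```

>>> send_rows:
  slide:
    - [0,0,0]
    - [0,0,0]
    - [0,0,0]
    - [0,0,0]
    - [0,0,0]
  turn: [0,0,0,0,0]
  gripper: 0.3

```text
clock: 24.65
eef_pos: [0.5807, 0.1143, 0.0631]
eef_rot: [[-0.999, -0.034, 0.0], [-0.034, 0.999, 0.0], [-0.0, -0.0, -1.0]]
wrist_force: [0.1, -0.5, -0.3]
gripper_width: 0.304
grasp_force: 0.0
```

>>> send_rows:
  slide:
    - [0,0,20]
    - [0,0,50]
    - [0,0,90]
    - [-10,10,110]
    - [-30,40,110]
  turn: [0,0,0,0,0]

```text
clock: 25.07
eef_pos: [0.5557, 0.1526, 0.1801]
eef_rot: [[-0.999, -0.03, 0.013], [-0.03, 1.0, -0.0], [-0.013, -0.0, -1.0]]
wrist_force: [0.7, 0.6, 0.9]
gripper_width: 0.3
grasp_force: 0.0
```

>>> send_rows:
  slide:
    - [-20,32,0]
    - [-40,64,0]
    - [-60,96,0]
    - [-80,128,0]
    - [-95,150,0]
  turn: [0,0,0,0,0]
  gripper: 0

```text
clock: 25.48
eef_pos: [0.4538, 0.3066, 0.1733]
eef_rot: [[-0.999, -0.036, 0.0], [-0.036, 0.999, 0.001], [-0.0, 0.001, -1.0]]
wrist_force: [0.6, -0.4, 0.5]
gripper_width: 0.002
grasp_force: 0.0
```

>>> send_rows:
  slide:
    - [-8,15,0]
    - [-12,24,-20]
    - [-12,24,-50]
    - [-12,24,-70]
    - [-12,24,-90]
  turn: [0,0,0,0,0]

```text
clock: 25.9
eef_pos: [0.4429, 0.3286, 0.0819]
eef_rot: [[-0.999, -0.035, -0.0], [-0.035, 0.999, -0.0], [0.0, -0.0, -1.0]]
wrist_force: [0.5, -1.1, 0.8]
gripper_width: -0.0
grasp_force: 0.0
```

Run:
```python
from h import *
snap("top"); s=snap("side")
cv2.imwrite("pics/e.png",cv2.resize(s[130:230,200:300],None,fx=6,fy=6,interpolation=cv2.INTER_CUBIC)[:,:,::-1])
print(ctrl.get_obs()["eef_pos"],proj("side",ctrl.get_obs()["eef_pos"]))
for n in("top","side"): print([(np.round(d["position"],3),d["confidence"]) for d in ctrl.look_for(n,"module0")])
```

```text
[0.44076087 0.32727773 0.07953761] [[231.00816937 143.13964235]]
[(array([ 0.444, -0.62 ,  0.031]), 0.85), (array([ 0.494, -0.309,  0.028]), 0.69), (array([0.554, 0.181, 0.044]), 0.54), (array([0.561, 0.113, 0.039]), 0.52)]
[(array([ 0.454, -0.644,  0.031]), 0.74), (array([ 0.506, -0.327,  0.029]), 0.61), (array([0.573, 0.178, 0.077]), 0.59), (array([0.582, 0.106, 0.061]), 0.48), (array([ 0.649, -0.24 ,  0.044]), 0.38)]
```

View pics/e.png

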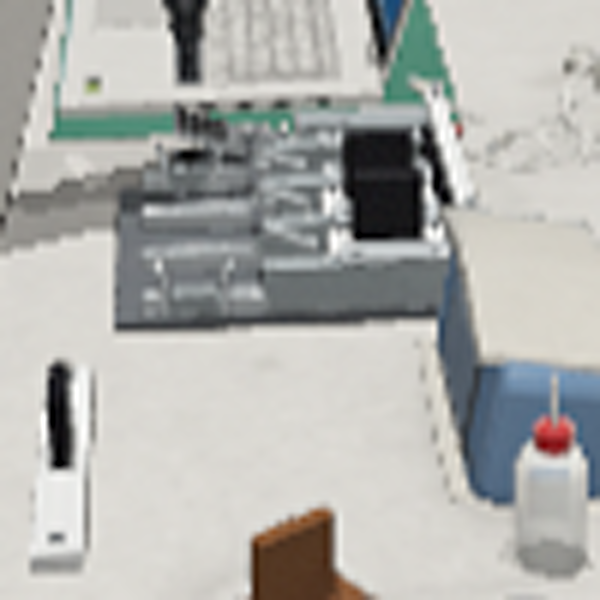

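Both modules are home and level with each other; no more on the bench. Pressing the pedal.

>>> send_rows:
  slide:
    - [0,0,-12]
    - [0,0,-24]
    - [0,0,-34]
    - [0,0,-41]
    - [0,0,-47]
  turn: [0,0,0,0,0]

```text
clock: 26.52
eef_pos: [0.4429, 0.3284, 0.0355]
eef_rot: [[-0.999, -0.035, -0.001], [-0.035, 0.999, -0.0], [0.001, -0.0, -1.0]]
wrist_force: [-3.4, -0.3, 6.3]
gripper_width: -0.001
grasp_force: 2.8
```

>>> send_rows:
  slide:
    - [0,0,-2]
    - [0,0,-4]
    - [0,0,-5]
    - [0,0,-6]
    - [0,0,-7]
  turn: [0,0,0,0,0]

```text
clock: 26.93
eef_pos: [0.4429, 0.3285, 0.0294]
eef_rot: [[-0.999, -0.035, -0.002], [-0.035, 0.999, -0.0], [0.002, -0.0, -1.0]]
wrist_force: [-4.7, -1.2, 6.7]
gripper_width: -0.004
grasp_force: 3.4
```

>>> send_rows:
  slide:
    - [0,0,-2]
    - [0,0,-4]
    - [0,0,-5]
    - [0,0,-6]
    - [0,0,-6]
  turn: [0,0,0,0,0]

```text
clock: 27.35
eef_pos: [0.4429, 0.3286, 0.0253]
eef_rot: [[-0.999, -0.035, -0.003], [-0.035, 0.999, -0.001], [0.003, -0.001, -1.0]]
wrist_force: [-10.9, -4.1, 22.2]
gripper_width: 0.007
grasp_force: 11.0
```

At the stop (22 N). Hold about 1.7 s, then release.

>>> send_rows:
  slide:
    - [0,0,0]
    - [0,0,0]
    - [0,0,0]
    - [0,0,0]
    - [0,0,0]
  turn: [0,0,0,0,0]

```text
clock: 27.77
eef_pos: [0.4429, 0.3286, 0.0253]
eef_rot: [[-0.999, -0.035, -0.003], [-0.035, 0.999, -0.001], [0.003, -0.001, -1.0]]
wrist_force: [-10.6, -4.2, 23.0]
gripper_width: -0.002
grasp_force: 11.0
```

>>> send_rows:
  slide:
    - [0,0,-0.5]
    - [0,0,-0.5]
    - [0,0,-0.5]
    - [0,0,-0.5]
    - [0,0,-0.5]
  turn: [0,0,0,0,0]

```text
clock: 28.18
eef_pos: [0.4429, 0.3287, 0.0252]
eef_rot: [[-0.999, -0.035, -0.003], [-0.035, 0.999, -0.001], [0.003, -0.001, -1.0]]
wrist_force: [-12.0, -4.5, 26.4]
gripper_width: -0.001
grasp_force: 12.6
```

>>> send_rows:
  slide:
    - [0,0,0]
    - [0,0,0]
    - [0,0,0]
    - [0,0,0]
    - [0,0,0]
  turn: [0,0,0,0,0]

```text
clock: 28.6
eef_pos: [0.4429, 0.3286, 0.0252]
eef_rot: [[-0.999, -0.035, -0.003], [-0.035, 0.999, -0.001], [0.003, -0.001, -1.0]]
wrist_force: [-12.7, -5.2, 25.6]
gripper_width: 0.004
grasp_force: 12.6
```

>>> send_rows:
  slide:
    - [0,0,0]
    - [0,0,0]
    - [0,0,0]
    - [0,0,0]
    - [0,0,0]
  turn: [0,0,0,0,0]

```text
clock: 29.02
eef_pos: [0.4429, 0.3286, 0.0252]
eef_rot: [[-0.999, -0.035, -0.003], [-0.035, 0.999, -0.001], [0.003, -0.001, -1.0]]
wrist_force: [-11.4, -4.8, 25.3]
gripper_width: 0.0
grasp_force: 12.6
```

>>> send_rows:
  slide:
    - [0,0,10]
    - [0,0,20]
    - [0,0,35]
    - [0,0,65]
    - [0,0,100]
  turn: [0,0,0,0,0]

```text
clock: 29.43
eef_pos: [0.4416, 0.3275, 0.1213]
eef_rot: [[-0.999, -0.034, -0.005], [-0.034, 0.999, -0.002], [0.005, -0.002, -1.0]]
wrist_force: [0.4, 0.8, 0.0]
gripper_width: -0.0
grasp_force: 0.0
```

>>> send_rows:
  slide:
    - [-7,-38,20]
    - [-14,-76,30]
    - [-21,-114,30]
    - [-28,-152,30]
    - [-35,-190,30]
  turn: [-7,-14,-21,-28,-35]
  gripper: 0.5

```text
clock: 29.85
eef_pos: [0.4077, 0.137, 0.1526]
eef_rot: [[-0.836, 0.549, 0.001], [0.549, 0.836, -0.0], [-0.001, 0.0, -1.0]]
wrist_force: [-0.0, -0.8, 0.9]
gripper_width: 0.5
grasp_force: 0.0
```

>>> send_rows:
  slide:
    - [-7,-38,0]
    - [-14,-76,0]
    - [-21,-114,0]
    - [-28,-152,0]
    - [-33,-190,0]
  turn: [-7,-14,-21,-28,-35]

```text
clock: 30.27
eef_pos: [0.3744, -0.0531, 0.1525]
eef_rot: [[-0.369, 0.929, 0.001], [0.929, 0.369, -0.0], [-0.0, 0.0, -1.0]]
wrist_force: [0.8, 0.1, 0.3]
gripper_width: 0.501
grasp_force: 0.0
```

```bash
python3 look.py f | grep keeper
python3 - <<'E'
from h import *
a=np.hstack([cv2.resize(cv2.imread(f"pics/f_{n}.png")[r[1]:r[1]+80,r[0]:r[0]+80],None,fx=4.9,fy=4.9,interpolation=cv2.INTER_CUBIC) for n,r in(("top",(145,165)),("side",(205,135)))])
cv2.imwrite("pics/f.png",a)
print(ctrl.get_obs()["eef_pos"],ctrl.get_obs()["eef_rot"][:,1])
E
```

```text
keeper_bar ['top', 'side'] [ 0.3717 -0.1172  0.0366] 0.36387215707898823
keeper_bar ['top'] [ 0.3696 -0.1155  0.0326] 0.13329311211664152
keeper_bar ['side'] [ 0.3731 -0.1189  0.0289] 0.15358774334106404
[ 0.37532913 -0.05038202  0.15239222] [ 9.26193332e-01  3.77048793e-01 -3.45128142e-04]
```

View pics/f.png

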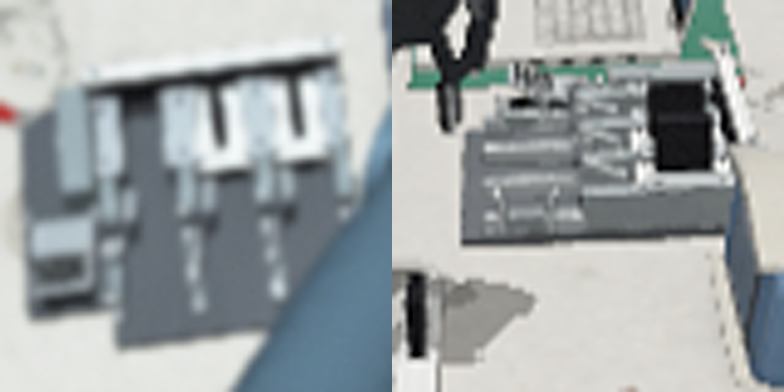

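>>> send_rows:
  slide:
    - [-2,-30,0]
    - [-4,-60,0]
    - [-4,-60.6,-20]
    - [-4,-60.6,-30]
    - [-4,-60.6,-30]
  turn: [-7,-14,-20.3,-20.3,-20.3]

```text
clock: 31.08
eef_pos: [0.3697, -0.1101, 0.12]
eef_rot: [[-0.034, 0.999, -0.005], [0.999, 0.034, 0.004], [0.004, -0.005, -1.0]]
wrist_force: [-1.4, 0.2, 0.2]
gripper_width: 0.503
grasp_force: 0.0
```

>>> send_rows:
  slide:
    - [0,0,-30]
    - [0,0,-55]
    - [0,0,-75]
    - [0,0,-87]
    - [0,0,-91]
  turn: [0,0,0,0,0]

```text
clock: 31.5
eef_pos: [0.37, -0.11, 0.0298]
eef_rot: [[-0.034, 0.999, -0.004], [0.999, 0.034, 0.003], [0.003, -0.004, -1.0]]
wrist_force: [-0.1, -0.5, -0.2]
gripper_width: 0.503
grasp_force: 0.0
```

>>> send_rows:
  slide:
    - [0,0,0]
    - [0,0,0]
    - [0,0,0]
    - [0,0,0]
    - [0,0,0]
  turn: [0,0,0,0,0]

```text
clock: 31.92
eef_pos: [0.372, -0.1125, 0.0326]
eef_rot: [[-0.03, 1.0, 0.002], [1.0, 0.03, -0.001], [-0.001, 0.002, -1.0]]
wrist_force: [0.3, 0.8, -0.4]
gripper_width: 0.502
grasp_force: 0.0
```

>>> send_rows:
  slide:
    - [0,1,-3]
    - [0,1,-3]
    - [0,1,-3]
    - [0,1,-3]
    - [0,1,-3]
  turn: [0.2,0.2,0.2,0.2,0.2]

```text
clock: 32.33
eef_pos: [0.3713, -0.1112, 0.0287]
eef_rot: [[-0.033, 0.999, -0.0], [0.999, 0.033, 0.0], [0.0, -0.0, -1.0]]
wrist_force: [0.6, 0.2, -0.1]
gripper_width: 0.499
grasp_force: 0.0
```

>>> send_rows:
  slide:
    - [0,0,0]
    - [0,0,0]
    - [0,0,0]
    - [0,0,0]
    - [0,0,0]
  turn: [0,0,0,0,0]
  gripper: 0

```text
clock: 32.75
eef_pos: [0.3716, -0.1113, 0.0289]
eef_rot: [[-0.033, 0.999, 0.0], [0.999, 0.033, -0.0], [-0.0, 0.0, -1.0]]
wrist_force: [0.3, 0.4, 1.1]
gripper_width: 0.13
grasp_force: 87.9
```

>>> send_rows:
  slide:
    - [0,0,0]
    - [0,0,15]
    - [0,0,40]
    - [0,0,70]
    - [0,0,85]
  turn: [0,0,0,0,0]

```text
clock: 33.17
eef_pos: [0.3719, -0.1116, 0.1159]
eef_rot: [[-0.033, 0.999, 0.002], [0.999, 0.033, -0.001], [-0.002, 0.002, -1.0]]
wrist_force: [0.0, -2.2, -2.2]
gripper_width: 0.127
grasp_force: 88.2
```

>>> send_rows:
  slide:
    - [8,33,0]
    - [16,66,0]
    - [24,99,0]
    - [32,132,0]
    - [38,160,0]
  turn: [0,0,0,0,0]

```text
clock: 33.58
eef_pos: [0.4087, 0.0508, 0.1131]
eef_rot: [[-0.033, 0.999, -0.001], [0.999, 0.033, 0.0], [0.0, -0.001, -1.0]]
wrist_force: [0.3, -0.6, -2.1]
gripper_width: 0.128
grasp_force: 88.3
```

>>> send_rows:
  slide:
    - [8,33,0]
    - [16,66,0]
    - [24,99,0]
    - [32,125,0]
    - [33,133,0]
  turn: [0,0,0,0,0]

```text
clock: 34.0
eef_pos: [0.4424, 0.1847, 0.1132]
eef_rot: [[-0.036, 0.999, -0.001], [0.999, 0.036, 0.001], [0.001, -0.001, -1.0]]
wrist_force: [-0.2, 0.3, -2.5]
gripper_width: 0.126
grasp_force: 88.5
```

>>> send_rows:
  slide:
    - [0,0,-5]
    - [0,0,-10]
    - [0,0,-15]
    - [0,0,-20]
    - [0,0,-20]
  turn: [0,0,0,0,0]

```text
clock: 34.42
eef_pos: [0.441, 0.1806, 0.092]
eef_rot: [[-0.031, 1.0, -0.003], [1.0, 0.031, -0.001], [-0.001, -0.003, -1.0]]
wrist_force: [-0.3, 0.3, -2.4]
gripper_width: 0.128
grasp_force: 88.4
```

Run:
```python
from h import *
s=[snap(n) for n in("top","side")]
a=np.hstack([cv2.resize(i[r[1]:r[1]+80,r[0]:r[0]+80],None,fx=4.9,fy=4.9,interpolation=cv2.INTER_CUBIC) for i,r in zip(s,((145,165),(205,135)))])
cv2.imwrite("pics/g.png",a[:,:,::-1])
o=ctrl.get_obs(); print(o["eef_pos"],o["eef_rot"][:,1],o["wrist_force"])
```

```text
[0.44201463 0.18103507 0.09323596] [ 0.99950425  0.03146829 -0.0010047 ] [-0.44923693 -1.10843417 -1.97492367]
```

View pics/g.png

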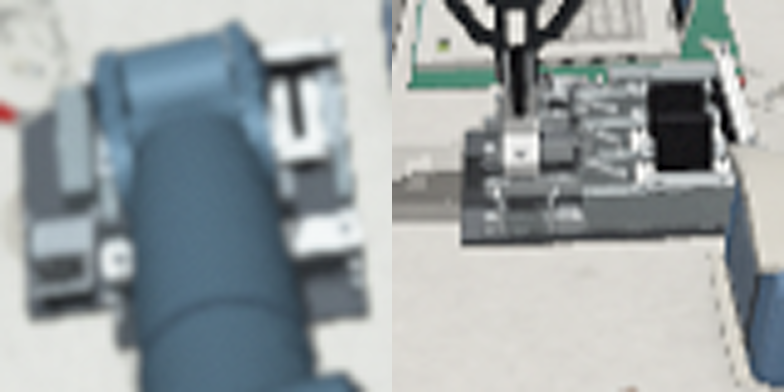

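>>> send_rows:
  slide:
    - [0.5,1,-7]
    - [0.5,1,-14]
    - [0.5,1,-20]
    - [0.5,1,-25]
    - [0.5,1,-25]
  turn: [0.1,0.1,0.1,0.1,0.1]

```text
clock: 34.93
eef_pos: [0.4417, 0.1826, 0.0671]
eef_rot: [[-0.035, 0.999, -0.003], [0.999, 0.035, -0.0], [-0.0, -0.003, -1.0]]
wrist_force: [0.4, 0.9, -2.5]
gripper_width: 0.129
grasp_force: 88.4
```

>>> send_rows:
  slide:
    - [0,0,-3]
    - [0,0,-5]
    - [0,0,-7]
    - [0,0,-9]
    - [0,0,-10]
  turn: [0,0,0,0,0]

```text
clock: 35.35
eef_pos: [0.4428, 0.1828, 0.0585]
eef_rot: [[-0.035, 0.999, -0.0], [0.999, 0.035, -0.0], [-0.0, -0.0, -1.0]]
wrist_force: [0.0, 0.2, -1.9]
gripper_width: 0.122
grasp_force: 88.4
```

>>> send_rows:
  slide:
    - [0,0,-0.7]
    - [0,0,-1.3]
    - [0,0,-1.8]
    - [0,0,-1.8]
    - [0,0,-1.8]
  turn: [0,0,0,0,0]

```text
clock: 35.77
eef_pos: [0.4429, 0.1828, 0.057]
eef_rot: [[-0.035, 0.999, 0.0], [0.999, 0.035, 0.0], [0.0, 0.0, -1.0]]
wrist_force: [-0.1, 0.4, -1.9]
gripper_width: 0.127
grasp_force: 88.4
```

Just about seated; release, rise and check.

>>> send_rows:
  slide:
    - [0,0,-0.6]
    - [0,0,-0.6]
    - [0,0,-0.6]
    - [0,0,-0.6]
    - [0,0,-0.6]
  turn: [0,0,0,0,0]

```text
clock: 36.18
eef_pos: [0.443, 0.1829, 0.0568]
eef_rot: [[-0.035, 0.999, 0.0], [0.999, 0.035, -0.0], [-0.0, 0.0, -1.0]]
wrist_force: [-2.7, -1.9, 5.4]
gripper_width: 0.129
grasp_force: 89.5
```

>>> send_rows:
  slide:
    - [0,0,0]
    - [0,0,0]
    - [0,0,0]
    - [0,0,0]
    - [0,0,0]
  turn: [0,0,0,0,0]
  gripper: 0.4

```text
clock: 36.6
eef_pos: [0.4429, 0.1828, 0.0562]
eef_rot: [[-0.035, 0.999, 0.0], [0.999, 0.035, 0.0], [0.0, 0.0, -1.0]]
wrist_force: [-0.1, 0.6, -0.2]
gripper_width: 0.397
grasp_force: 0.0
```

>>> send_rows:
  slide:
    - [0,0,15]
    - [0,0,45]
    - [0,0,80]
    - [0,0,120]
    - [0,0,140]
  turn: [0,0,0,0,0]

```text
clock: 37.02
eef_pos: [0.4448, 0.1832, 0.2012]
eef_rot: [[-0.035, 0.999, 0.007], [0.999, 0.035, 0.001], [0.001, 0.007, -1.0]]
wrist_force: [0.8, -0.6, 0.7]
gripper_width: 0.402
grasp_force: 0.0
```

>>> send_rows:
  slide:
    - [-5,-38,0]
    - [-10,-76,0]
    - [-15,-114,0]
    - [-20,-152,0]
    - [-25,-190,0]
  turn: [0,0,0,0,0]

```text
clock: 37.43
eef_pos: [0.4173, -0.0086, 0.1964]
eef_rot: [[-0.035, 0.999, 0.001], [0.999, 0.035, -0.0], [-0.0, 0.001, -1.0]]
wrist_force: [1.1, -0.1, -0.6]
gripper_width: 0.403
grasp_force: 0.0
```

>>> send_rows:
  slide:
    - [-5,-38,0]
    - [-10,-76,0]
    - [-15,-114,0]
    - [-20,-152,0]
    - [-25,-190,0]
  turn: [0,0,0,0,0]

```text
clock: 37.85
eef_pos: [0.3922, -0.1991, 0.1964]
eef_rot: [[-0.034, 0.999, 0.001], [0.999, 0.034, -0.0], [-0.001, 0.001, -1.0]]
wrist_force: [0.9, 0.1, -0.7]
gripper_width: 0.4
grasp_force: 0.0
```

Run:
```python
from h import *
s=[snap(n) for n in("top","side")]
a=np.hstack([cv2.resize(i[r[1]:r[1]+80,r[0]:r[0]+80],None,fx=4.9,fy=4.9,interpolation=cv2.INTER_CUBIC) for i,r in zip(s,((145,165),(205,135)))])
cv2.imwrite("pics/h.png",a[:,:,::-1])
M=masks_at("keeper_bar",(.443,.179,.05))
for n,m in M.items(): print(n,*fit(BAR,.028,{n:m},[.443,.179,.034]))
o=ctrl.get_obs(); print(o["clock"],o["wrist_force"])
```

```text
top [0.44134901 0.17937072 0.04335612] 0.21465322701970815
side [0.44340209 0.17779777 0.03623159] 0.11071895424836602
38.05 [ 0.26619003 -0.15560629  0.04389692]
```

View pics/h.png

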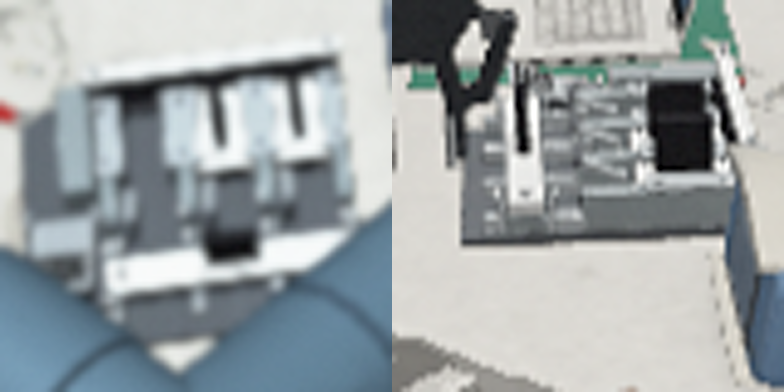

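The picture shows the bar lying flat in both saddles, both modules home, and the arm clear. Handing in.

```bash
python3 -c "
from bench import ctrl
print(ctrl.close_job())"
```

```text
the job is handed in; nothing more can be done
None
```

The job is handed in: both power modules on the bench went fully home (lanes 0 and 1), the pedal was held at its stop for about 1.7 s and released, and the keeper bar is back flat in its saddles; the catches were too small in the pictures to see shut, so I judged that from both modules stopping hard against the backplane.

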